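# Close the inlet trap and pin its bayonet lid

### The job

The filter in the vacuum pump's inlet trap has been changed: turn the lid by its handle until the hole in the lid's yellow ear is in line with the hole in the canister's ear, then take the red-handled lock pin from the tool rack and push it down through both ears until its steel collar sits on the lid's ear. Let go of the pin and leave the bottles, the spare filter and the screwdriver where they stand.

Things in the scene. Friction and masses are not known exactly. Their poses are not given: they have to be found in the camera images.
- canister: Steel inlet trap, bolted to the bench: 150 mm square base, round body 122 mm across, three claws (out to 82 mm radius, 149 mm high) that hold the lid down. Origin: centre of its underside; the lid turns about its vertical z axis. Dark steel ear, 12 mm thick, 32 mm wide, along its +x out to 118 mm from the axis (z 137 to 149 mm). Two side ports, 70 mm up, reach to 114 mm on its +y and -x sides.
- canister_hole (a point): Centre of the mouth of the hole in the canister's ear, on the ear's top face: 100 mm from the axis along the canister's +x, 149 mm above the bench. Hole 13 mm across, vertical, right through the 12 mm ear; free space below it.
- lid (a joint): Angle of the aluminium bayonet lid about the vertical axis, rad; 0: the two ears' holes are in line; positive: turned anticlockwise seen from above. It starts at 0.28 to 0.85, so it closes clockwise. It turns from -0.25 to 0.95 against a steady gasket drag of about 0.4 N m, stays where it is left and has no stop or click at 0; the claws keep it from lifting.
- lid_handle (a point): Middle of the lid's black handle bar, on the turning axis, 200 mm above the bench; the frame turns with the lid. Round level bar, 20 mm in diameter, 108 mm long, along this frame's y; posts 14 mm thick stand 43 mm either side of the middle. Under the bar 39 mm are free down to the lid. The frame's x points to the lid's ear, which starts 36 mm from the axis, its top 37 mm below the bar's centre.
- lid_hole (a point): Centre of the mouth of the hole in the lid's yellow ear, on its top face: 100 mm from the axis along the lid's x, 163 mm above the bench. Hole 13 mm across, vertical, through the 12 mm thick, 32 mm wide ear, which reaches to 118 mm from the axis and passes 2 mm above the canister's ear.
- lock_pin: Lock pin, 113 mm long, 0.11 kg: steel shank 10 mm across, 60 mm long, the last 18 mm tapering to 5 mm; then a steel collar 26 mm across, 8 mm thick; then a red round grip 22 mm across, 45 mm long. Origin: on the axis at the collar's underside, z towards the grip. It hangs upright in an end hole of the rack, collar on top: lift it 60 mm to clear. Pushed home, its origin lies at lid_hole.
- pin_tip (a point): Lower end of the pin's shank, 60 mm below its origin.
- rack: Blue sheet-metal tool rack fixed to the bench, 190 mm long (its x; feet out to 230 mm) by 60 mm, top at 85 mm, with three 13 mm holes 65 mm apart along its x: the pin hangs in one end hole, the screwdriver in the other, the middle one is empty. Origin: centre of its underside.
- screwdriver: Screwdriver with a green grip (28 mm in diameter, its top 85 mm above the rack) hanging in the other end hole of the rack. Bystander. Origin: underside of its collar.
- amber_bottle: Amber bottle, 84 mm in diameter, 190 mm high, standing on the left. Bystander. Origin: centre of its underside.
- clear_bottle: Clear bottle of the same size, also on the left. Bystander. Origin: centre of its underside.
- filter_cartridge: White pleated spare filter, 90 mm in diameter, 100 mm high, standing beyond the trap. Bystander. Origin: centre of its underside.
There are look-alikes about, which are no part of the job. Of the things that look like the lock_pin, the largest one is meant.

How it is judged:
At the end, for the whole second after the job is handed in: The pin stands upright (within 0.1 rad) through both ears with its collar on the lid's ear (within 3 mm), its axis within 4 mm of the lid's hole and its tip under the canister's ear, within 6 mm of that hole's axis; the lid is within 0.045 rad of the lined-up position; pin and lid are at rest (value of joint lid between -0.045 and 0.045 rad and z of lock_pin in the frame of lid_hole between -0.003 and 0.003 m and horizontal distance between lock_pin and lid_hole below 0.004 m and z of pin_tip in the frame of canister_hole below -0.035 m and horizontal distance between pin_tip and canister_hole below 0.006 m and angle between lock_pin's own z axis and vertical below 0.1 rad and linear speed of lock_pin below 0.01 m/s and velocity of joint lid between -0.02 and 0.02 rad/s); the robot touches nothing.
It fails at once if a bottle, the spare filter or the screwdriver is moved by more than 30 mm (distance of any of amber_bottle, clear_bottle, filter_cartridge, screwdriver from where it was at the start of the episode above 0.03 m).
It fails at once if a bottle or the spare filter is tipped over (angle between any of amber_bottle, clear_bottle, filter_cartridge's own z axis and vertical above 0.4 rad).
It also fails if it takes over 58 s, if anything falls off the work surface, if the arm or the gripper's body presses on something with over 40 N, if the wrist force passes 120 N, or if a joint passes its speed limit or range.

### The arm

A 7-joint arm with a two-finger parallel gripper is mounted at the origin on the work surface. World frame = base frame: x ahead of the robot, y to its left, z up, the work surface at z = 0. Lengths are in m, angles in rad, forces in N, time in s.
With the tool pointing down it reaches from about 0.425 to 0.95 m from the base axis. Payload 4.7 kg.
Tool frame: the origin (TCP) lies on the centre line of the jaws, within the pads' length; the fingertips stand robot.nose_length ahead of it and the grasp point (between the pads) lies 8 mm behind it (robot.nose_length is the distance from the TCP to the fingertips, in m); z points along the fingers, y is the line along which they close (so a half turn about z gives the same grasp; the last joint's range is limited). The gripper opens to 85 mm and grips with 20 to 120 N. Pads are 22 mm wide; open, the fingers measure 114 mm over their backs; the gripper's body (76 mm by 85 mm) begins 54 mm behind the grasp point. The pads swing forward as they close: fully open they stand 13 mm farther back than shut.
Start: joints at [-1.367, 0.469, -0.049, 1.532, 0.024, 1.141, -0.082], TCP at [0.156, 0.657, 0.219] pointing down, gripper open.
Joint ranges: [-2.59, 2.59], [-0.33, 1.99], [-1.39, 1.29], [0.1, 2.45], [-1.04, 4.18], [0.21, 1.99], [-2.66, 2.66]. Speed limits (rad/s): [2.57, 2.57, 3.14, 3.14, 3.14, 3.14, 3.14].

### API

Orientations are given as [roll, pitch, yaw] about the fixed x, y, z axes, in that order (R = Rz(yaw) Ry(pitch) Rx(roll)).
In Python, from plant import robot gives the robot as it stands. Calls block until the motion is done:
- robot.goto(position, orientation): joint-space move of the TCP to a pose.
- robot.move_straight(position, vel=0.15, attitude=None, contact_N=None): straight line of the TCP; attitude=None keeps the orientation; vel is the mean speed in m/s. With contact_N (N) it stops when the force on the tool has changed by that much, and returns True; else False.
- robot.move_joints(angles): joint-space move.
- robot.grip(opening, strength=None): opening from 0.0 (shut) to 1.0 (fully open); strength is the grip in N (None keeps the last); returns when the fingers have stopped.
- robot.sleep(seconds).
- robot.inverse_kinematics(position, orientation): joint angles nearest the present ones, or None.
- robot.sense(): the state.
- robot.grab_frame(name): name is "side" or "top" or "wrist"; returns a dict with "image" (480x640x3 uint8, red, green, blue), "range_z" (480x640 float32, m along the optical axis (not along the pixel's ray), 0 where there is no reading), "fx", "fy", "cx", "cy" (pixels), "dist_coeffs" ([k1, k2, p1, p2, k3] as OpenCV has them; the pictures are not rectified), "R" (3x3) and "t" (3): a world point X has camera coordinates R X + t. Camera axes: x right, y down, z forward; pixel columns grow to the right and rows downward; lengths in m; the calibration is good to about 2 mm. A picture is of the moment at which its call begins.
A pose or a line that the arm cannot do raises robot.IKError and nothing moves.
- robot.close_job(): hands the job in; it is judged then, once.
The state is a dict: "t": time; "joint_pos": joint angles; "joint_velocities": joint speeds; "effort": joint torques, N m; "tcp_pos": TCP position; "tcp_rot": TCP orientation; "wrist_force": force on the tool from outside, world axes, zero at the start; "torque": the same for the moment, N m; "opening": opening from 0.0 (shut) to 1.0 (fully open); "gripper_force": force on a finger pad.
Only numpy, scipy, OpenCV 4.12 (cv2) and the standard library are available. Lean on these libraries where they do the work, as an engineer would, in place of code of your own. Each camera call takes 0.05 s, during which the arm holds its last target. There are 200 camera calls.

## Working session

There is one attempt and no reset: what is moved stays moved. The work goes in short steps, each a Python script; the robot and the scene stay as the last script left them, time stands still between calls to the robot, and variables do not carry over. Pictures are saved under pics/ and viewed, at most 10 in all, crops included, and the job is handed in when it is done.

```bash
mkdir -p pics; ls
cat > h.py <<'E'
import numpy as np, cv2
from plant import robot
def K(f): return np.array([[f["fx"],0,f["cx"]],[0,f["fy"],f["cy"]],[0,0,1.]])
def ray(f,px):
    px=np.asarray(px,float).reshape(-1,1,2)
    n=cv2.undistortPoints(px,K(f),np.array(f["dist_coeffs"],float)).reshape(-1,2)
    d=np.c_[n,np.ones(len(n))]
    R=np.array(f["R"]);t=np.array(f["t"]); return -R.T@t, d@R
def plane(f,px,z):
    o,d=ray(f,px); return o+d*((z-o[2])/d[:,2])[:,None]
def depth_pts(f,mask):
    v,u=np.nonzero(mask&(f["range_z"]>0)); 
    o,d=ray(f,np.c_[u,v]); return o+d*f["range_z"][v,u][:,None]
def save(f,n,crop=None,s=1):
    im=f["image"][:,:,::-1]
    if crop: x0,y0,x1,y1=crop; im=im[y0:y1,x0:x1]
    cv2.imwrite("pics/"+n,cv2.resize(im,None,fx=s,fy=s,interpolation=cv2.INTER_CUBIC))
def hsv(f): return cv2.cvtColor(f["image"],cv2.COLOR_RGB2HSV)
E
python3 - <<'E'
from h import *
import pickle
for n in("top","side"):
    f=robot.grab_frame(n); save(f,n+"0.png"); pickle.dump(f,open(n+"0.pkl","wb"))
    print(n,-np.array(f["R"]).T@f["t"],f["fx"])
s=robot.sense(); print(s["t"],s["tcp_pos"],s["tcp_rot"],robot.nose_length)
E
```

```text
pics
top [0.42423463 0.07688629 1.1491695 ] 433.9657066176581
side [ 0.13999759 -0.6815627   0.84486608] 567.4759681510434
0.1 [0.15555621 0.65626301 0.21774849] [-3.13980542e+00  4.24112023e-05  2.90882053e+00] 0.011
```

View pics/top0.png

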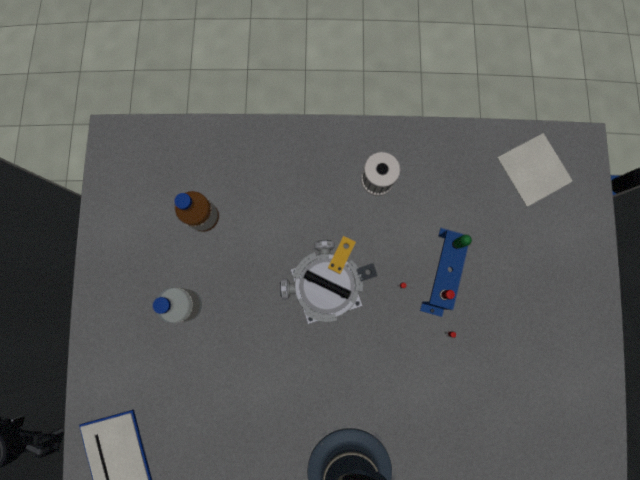

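View pics/side0.png

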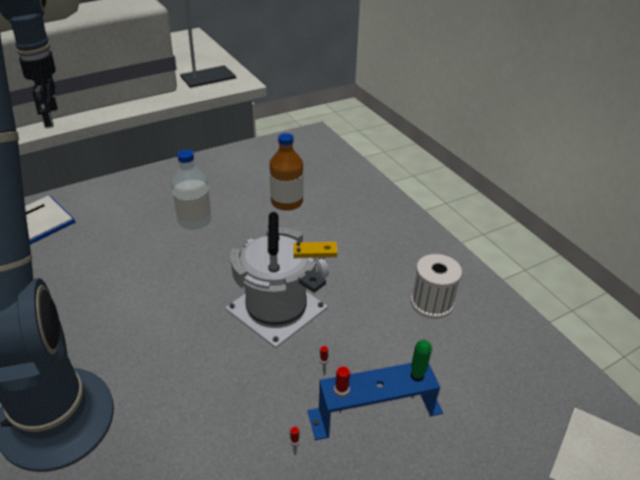

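In the top view, the yellow lid ear is at (343,252), the dark canister ear at (367,271) and the handle bar at (327,284). There are three red-handled candidates: (449,295) in the rack's end hole, and (403,285) and (452,334), both thin and standing on the bench. The one in the rack is the largest and hangs collar-on-top, as described. The screwdriver is at (461,241).

Run:
```python
from h import *
import pickle
f=pickle.load(open("top0.pkl","rb")); g=pickle.load(open("side0.pkl","rb"))
def blobs(f,m,amin=15):
    n,_,st,c=cv2.connectedComponentsWithStats(m.astype(np.uint8)); return [(st[i][4],c[i].round(1)) for i in range(1,n) if st[i][4]>=amin]
for nm,F in(("top",f),("side",g)):
    h=hsv(F); H,S,V=h[...,0],h[...,1],h[...,2]
    red=((H<6)|(H>174))&(S>150)&(V>70)
    yel=(H>15)&(H<32)&(S>150)&(V>90)
    print(nm,"red",blobs(F,red),"yel",blobs(F,yel,60))
    P=depth_pts(F,yel); P=P[P[:,2]>.14]; print(" yel depth mean",P.mean(0),np.median(P[:,2]))
    n,l,st,c=cv2.connectedComponentsWithStats(red.astype(np.uint8)); k=1+np.argmax(st[1:,4])
    P=depth_pts(F,l==k); print(" pin depth top",P[:,2].max(),np.median(P[P[:,2]>P[:,2].max()-.006],0))
    if nm=="top":
        (cx,cy),(w,hh),a=cv2.minAreaRect(np.argwhere(yel)[:,::-1].astype(np.float32)); 
        b=cv2.boxPoints(((cx,cy),(w,hh),a)); print(" yel box",plane(F,b,.163).round(4).tolist())
        blk=(V<45); blk[:,:300]=0;blk[:,360:]=0;blk[:262]=0;blk[305:]=0
        n,l,st,c=cv2.connectedComponentsWithStats(blk.astype(np.uint8));k=1+np.argmax(st[1:,4])
        r=cv2.minAreaRect(np.argwhere(l==k)[:,::-1].astype(np.float32)); print(" bar",r, plane(F,[r[0]],.205), plane(F,cv2.boxPoints(r),.205).round(4).tolist())
        # silver rim (depth ~149mm..)
        blu=(H>105)&(H<125)&(S>150)&(V>60); 
        P=depth_pts(F,blu); P=P[(P[:,2]>.07)&(P[:,2]<.1)&(P[:,1]<0)]; r=cv2.minAreaRect(P[:,:2].astype(np.float32)); print(" rack top",r, cv2.boxPoints(r).tolist())
        print(" can ear",plane(F,[[367,271]],.149))
a=cv2.resize(f["image"][225:345,290:480],None,fx=4,fy=4,interpolation=cv2.INTER_CUBIC)
cv2.imwrite("pics/crop1.png",a[:,:,::-1])
```

```text
top red [(np.int32(21), array([403., 285.])), (np.int32(59), array([449.5, 293.9])), (np.int32(24), array([452.7, 334. ]))] yel [(np.int32(404), array([341.3, 254.5]))]
 yel depth mean [0.53459274 0.03205841 0.16483806] 0.16486043556798624
 pin depth top 0.14416322020533 [ 0.44724638 -0.22336796  0.13992782]
 yel box [[0.5053, 0.0622, 0.163], [0.5775, 0.0285, 0.163], [0.5646, 0.0012, 0.163], [0.4927, 0.0351, 0.163]]
 bar ((326.79998779296875, 284.4000244140625), (48.29906463623047, 8.049844741821289), 26.56505012512207) [[0.46452056 0.0651119  0.205     ]] [[0.4796, 0.1161, 0.205], [0.4953, 0.1085, 0.205], [0.4495, 0.0143, 0.205], [0.4339, 0.022, 0.205]]
 rack top ((0.509975016117096, -0.2400609701871872), (0.05995352938771248, 0.1899668127298355), 74.85552215576172) [[0.41045883297920227, -0.24418185651302338], [0.5938280820846558, -0.2938114404678345], [0.609491229057312, -0.235940083861351], [0.42612195014953613, -0.18631049990653992]]
 can ear [[ 0.49865668 -0.0281455   0.149     ]]
side red [(np.int32(44), array([323.6, 349. ])), (np.int32(123), array([342.8, 371.9])), (np.int32(56), array([294.3, 430.5]))] yel [(np.int32(205), array([287.9, 161.4])), (np.int32(505), array([315.4, 248.1]))]
 yel depth mean [0.54680858 0.06476951 0.16032557] 0.16198389666107327
 pin depth top 0.14032665629453378 [ 0.44627296 -0.2259682   0.13750835]
```

View pics/crop1.png

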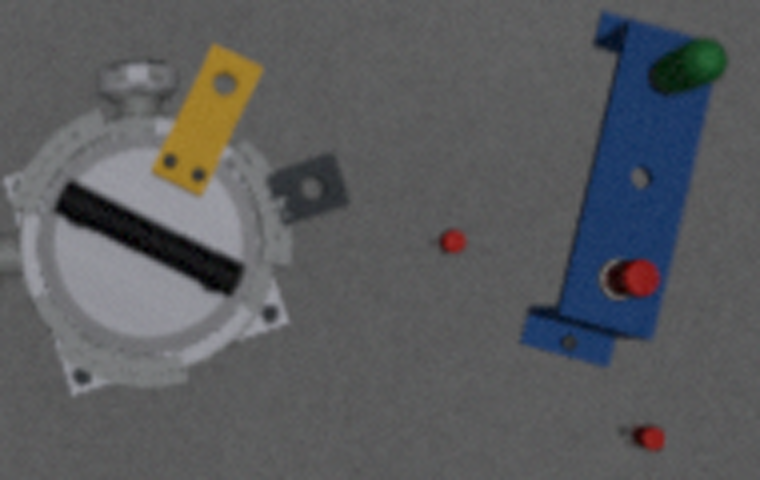

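The crop confirms the target pin in the rack: large grip with a steel collar. The two others are small. Next I compute the holes, then go above the handle and look.

Run:
```python
from h import *
import pickle
f=pickle.load(open("top0.pkl","rb"))
lh=plane(f,[[345.6,245.4]],.163)[0]; ch=plane(f,[[367.6,271.4]],.149)[0]; c=np.array([.4645,.065])
al=np.arctan2(*(lh[:2]-c)[::-1]); ac=np.arctan2(*(ch[:2]-c)[::-1])
print(lh,ch,al,ac,al-ac,np.hypot(*(lh[:2]-c)),np.hypot(*(ch[:2]-c)))
s=robot.sense(); p=s["tcp_pos"]
for psi in(al+np.pi/2,al-np.pi/2):
    for d in(0,-.8): print(psi+d,robot.inverse_kinematics([*c,.192],[np.pi,0,psi+d]))
robot.move_straight([p[0],p[1],.40])
psi=al+np.pi/2
if robot.inverse_kinematics([*c,.34],[np.pi,0,psi]) is None: psi-=np.pi
robot.goto([*c,.34],[np.pi,0,psi])
f=robot.grab_frame("wrist"); save(f,"w1.png"); pickle.dump(f,open("w1.pkl","wb")); print(-np.array(f["R"]).T@f["t"],robot.sense()["t"],robot.sense()["joint_pos"])
```

```text
[0.55589147 0.02230206 0.163     ] [ 0.49774515 -0.02953161  0.149     ] -0.4370635962246235 -1.2326230313224062 0.7955594350977828 0.10087375535742249 0.10020711270195154
1.1337327305702731 [-0.79044254  0.17300839  0.63953455  2.06426314 -0.12739293  0.94189403
 -0.51995286]
0.3337327305702731 [-0.90552862  0.18745632  0.77775969  2.06898888 -0.16210234  0.9445503
 -1.27810828]
-2.00785992301952 [-0.44763346  0.15795468  0.24550685  2.04794783 -0.04732875  0.940885
  2.52735904]
-2.80785992301952 [-0.57382779  0.15995526  0.38861001  2.05426933 -0.0747759   0.94044714
  1.75895542]
[0.4942675  0.13281636 0.49514903] 3.8917 [-0.83774226  0.01184584  0.62307565  1.85089607 -0.00699613  1.28102458
 -0.64762201]
```

View pics/w1.png

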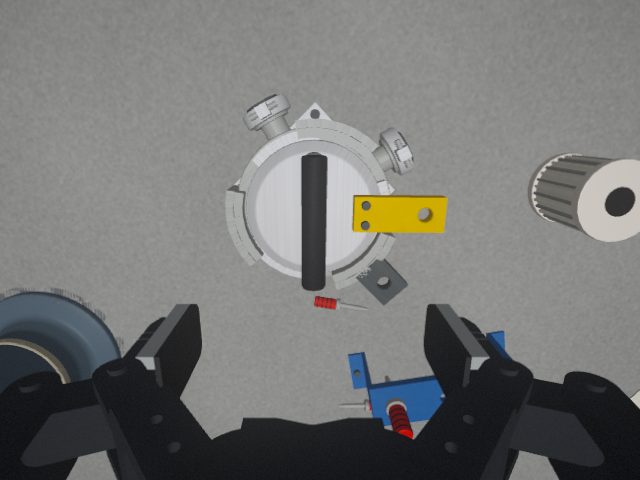

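The wrist view shows the bar from (314,153) to (313,290), the lid hole at (425,214) and the canister hole at (383,282). The bar is square to the jaws.

```bash
cat >> h.py <<'E'
def holes(f,lidpx,canpx):
    return plane(f,[lidpx],.163)[0],plane(f,[canpx],.149)[0]
E
python3 - <<'E'
from h import *
import pickle
f=pickle.load(open("w1.pkl","rb"))
V=hsv(f)[...,2]
m=(V<60); w=np.zeros_like(m); w[140:300,290:340]=1; m&=w
r=cv2.minAreaRect(np.argwhere(m)[:,::-1].astype(np.float32)); print(r)
P=depth_pts(f,m); P=P[P[:,2]>.19]; rr=cv2.minAreaRect(P[:,:2].astype(np.float32)); print("bar",rr,P[:,2].max())
c=np.array(rr[0])
h=hsv(f); H,S=h[...,0],h[...,1]
yel=(H>15)&(H<32)&(S>150)&(V>90)
ho=[]
for z,(u,v) in((.163,(425,214)),(.149,(383,282))):
    g=cv2.cvtColor(f["image"],cv2.COLOR_RGB2GRAY)[v-14:v+15,u-14:u+15]
    ho.append(plane(f,[[u,v]],z)[0])
lh,ch=ho; a=[np.arctan2(*(q[:2]-c)[::-1]) for q in ho]
print(lh,ch,a,a[0]-a[1],[np.hypot(*(q[:2]-c)) for q in ho],"baraxis",plane(f,[r[0]],.207))
E
```

```text
((313.5, 222.0), (134.0, 23.0), 90.0)
bar ((0.46446579694747925, 0.06618852913379669), (0.10723666101694107, 0.018234193325042725), 64.76837158203125) 0.21140879837605625
[0.5549421  0.02390738 0.163     ] [ 0.49654378 -0.02754904  0.149     ] [np.float64(-0.4371613373597209), np.float64(-1.2410776482686359)] 0.8039163109089149 [np.float64(0.09986819746366606), np.float64(0.09907436432404607)] baraxis [[0.46582982 0.06892281 0.207     ]]
```

Run:
```python
from h import *
import pickle
c=[.4645,.066]; a=-.437; d=-.80
robot.move_straight([*c,.192],vel=.12,attitude=[np.pi,0,a+np.pi/2])
robot.grip(0.0,strength=120)
s=robot.sense(); print(s["t"],s["opening"],s["gripper_force"],s["wrist_force"],s["torque"])
for k in range(1,9):
    robot.goto([*c,.192],[np.pi,0,a+np.pi/2+d*k/8])
    s=robot.sense(); print(round(s["t"],2),s["tcp_pos"].round(4),s["wrist_force"].round(1),s["torque"].round(2))
robot.grip(1.0)
robot.move_straight([*c,.34],vel=.2)
f=robot.grab_frame("wrist"); save(f,"w2.png"); pickle.dump(f,open("w2.pkl","wb")); print(robot.sense()["t"])
```

```text
6.05 -0.0018221157239909015 15.19610233604908 [-5.55103022  0.83261574 31.4293048 ] [ 0.27881573  1.20029998 -0.00855606]
6.3 [0.4685 0.0675 0.197 ] [-3.7  1.2 29.9] [0.17 1.1  0.09]
6.55 [0.469  0.0673 0.197 ] [-2.6  0.6 28.5] [0.19 0.7  0.05]
6.8 [0.4694 0.0672 0.1971] [-2.9  0.2 28. ] [0.09 0.56 0.11]
7.05 [0.4697 0.0671 0.197 ] [-1.3  0.6 27.4] [0.04 0.34 0.06]
7.3 [0.47   0.067  0.1971] [-0.6  0.  26.4] [-0.02  0.21  0.05]
7.55 [0.4702 0.0668 0.197 ] [-0.2 -1.4 25.8] [-0.04  0.08 -0.03]
7.8 [0.4703 0.0667 0.197 ] [ 0.2 -0.6 26.1] [-0.14  0.01  0.07]
8.05 [0.4704 0.0665 0.1971] [ 1.1 -0.9 26. ] [-0.17  0.02  0.01]
9.775
```

View pics/w2.png

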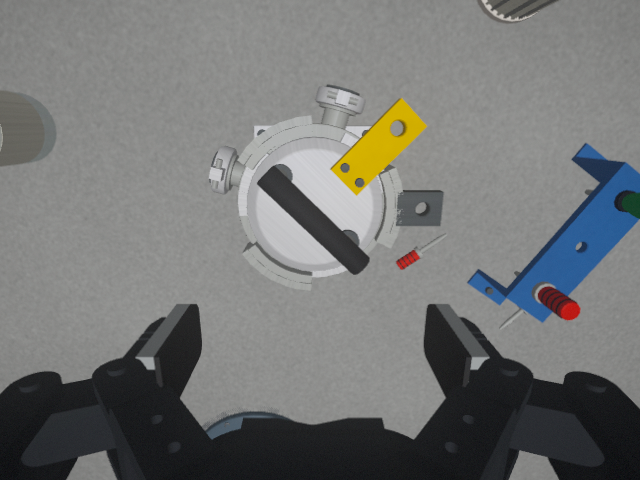

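The jaws closed fully without the bar: opening is 0, there was about 30 N upward, and the lid hasn't turned. I'll check where the fingertips really are from the wrist depth.

Run:
```python
from h import *
import pickle
f=pickle.load(open("w2.pkl","rb")); s=robot.sense()
print(s["tcp_pos"],s["tcp_rot"],s["opening"],s["wrist_force"],s["torque"])
m=np.zeros((480,640),bool)
for a,b in((130,210),(415,500)):
    m[:]=0; m[295:400,a:b]=1
    P=depth_pts(f,m&(f["range_z"]<.25)); T=np.array(s["tcp_pos"]); psi=s["tcp_rot"][2]
    if len(P)==0: print("none",f["range_z"][295:400,a:b].min());continue
    d=P-T; x=np.array([np.cos(psi),np.sin(psi),0]); y=np.array([np.sin(psi),-np.cos(psi),0])
    q=np.c_[d@x,d@y,-d[:,2]]; print(len(q),np.percentile(q,[1,50,99],axis=0).round(4).tolist())
Rc=np.array(f["R"]); print(Rc)
print("handle z", [ (depth_pts(f,np.pad(np.ones((6,6),bool),((v,474-v),(u,634-u)))).mean(0)).round(4) for u,v in((300,205),(270,178),(355,262))])
```

```text
[0.46363671 0.06585858 0.33864334] [3.14134890e+00 2.73523573e-03 3.33716059e-01] 1.0018804550316769 [-0.39327462 -0.14527936 -1.02746961] [ 0.0061986  -0.00724805  0.00920513]
5298 [[-0.0101, -0.0572, -0.0879], [0.0092, -0.0444, -0.0533], [0.0176, -0.0317, -0.0275]]
5489 [[-0.0101, 0.0286, -0.0879], [0.0098, 0.0414, -0.0543], [0.0177, 0.0542, -0.0276]]
[[ 3.27822900e-01 -9.44739167e-01  2.30210578e-04]
 [-9.05837967e-01 -3.14255026e-01  2.84079840e-01]
 [-2.68309007e-01 -9.33364106e-02 -9.58800600e-01]]
handle z [array([0.4738, 0.0788, 0.2093]), array([0.4859, 0.1065, 0.2093]), array([0.4446, 0.0227, 0.2097])]
```

The depth shows the open fingertips about 27 mm short of the reported TCP, where about 2 mm was expected. So the tool is really 25 mm shorter than its frame says, which agrees with contact on the bar top (0.21) at TCP 0.197. I'll check the tip slice for a lateral offset too.

Run:
```python
from h import *
import pickle
f=pickle.load(open("w2.pkl","rb")); s=robot.sense()
m=np.zeros((480,640),bool); m[280:460,60:580]=1
P=depth_pts(f,m&(f["range_z"]<.25)); T=np.array(s["tcp_pos"]); psi=s["tcp_rot"][2]
d=P-T; x=np.array([np.cos(psi),np.sin(psi),0]); y=np.array([np.sin(psi),-np.cos(psi),0])
q=np.c_[d@x,d@y,-d[:,2]]
for lo,hi in((-.03,-.02),(-.04,-.03),(-.05,-.04),(-.06,-.05)):
    for sg in(-1,1):
        k=q[(q[:,2]>lo)&(q[:,2]<hi)&(q[:,1]*sg>0)]; print(lo,sg,len(k),np.percentile(k,[1,99],axis=0)[:,:2].round(4).tolist() if len(k) else "")
```

```text
-0.03 -1 183 [[-0.0107, -0.0492], [0.0109, -0.0438]]
-0.03 1 175 [[-0.0107, 0.041], [0.0108, 0.0459]]
-0.04 -1 869 [[-0.0106, -0.0572], [0.0114, -0.0437]]
-0.04 1 831 [[-0.0106, 0.0408], [0.0116, 0.0542]]
-0.05 -1 1160 [[-0.0105, -0.0576], [0.0117, -0.0438]]
-0.05 1 1153 [[-0.0106, 0.0407], [0.0116, 0.0546]]
-0.06 -1 1238 [[-0.0094, -0.0574], [0.0116, -0.0437]]
-0.06 1 1252 [[-0.01, 0.0407], [0.0117, 0.0544]]
```

Laterally it's fine: pads centred, 85 mm apart. I'll lower all commands by 25 mm and repeat.

```bash
echo 'DZ=-.025  # real tool is 25 mm shorter than the TCP frame says' >> h.py
python3 - <<'E'
from h import *
import pickle
c=[.4645,.066]; a=-.437; d=-.80; z=.192+DZ
robot.goto([*c,.30],[np.pi,0,a+np.pi/2])
robot.move_straight([*c,z],vel=.12)
s=robot.sense(); print(s["tcp_pos"],s["wrist_force"])
robot.grip(0.0,strength=120)
s=robot.sense(); print(s["t"],s["opening"],s["gripper_force"],s["wrist_force"],s["torque"])
if s["opening"]>.12:
  for k in range(1,9):
    robot.goto([*c,z],[np.pi,0,a+np.pi/2+d*k/8])
    s=robot.sense(); print(round(s["t"],2),s["tcp_pos"].round(4),s["tcp_rot"][2],s["wrist_force"].round(1),s["torque"].round(2))
  robot.grip(1.0)
  robot.move_straight([*c,.34],vel=.2)
  f=robot.grab_frame("wrist"); save(f,"w3.png"); pickle.dump(f,open("w3.pkl","wb")); print(robot.sense()["t"])
E
```

```text
[0.46509921 0.06607316 0.16762268] [-0.12295631 -0.25727207  0.11584046]
12.4917 0.20086565962624361 117.11139678955078 [ 1.88463208 -0.75491299  3.77497285] [-0.31109526 -0.27794442 -0.06403027]
12.74 [0.4656 0.0656 0.1676] 1.0348932225702472 [ 2.8 -3.1  4.8] [-0.58 -0.56 -0.13]
12.99 [0.4657 0.0656 0.1676] 0.9363040151597684 [ 3.8 -3.4  5.8] [-0.66 -0.71 -0.22]
13.24 [0.4658 0.0655 0.1676] 0.8363845403602947 [ 4.8 -3.7  5.7] [-0.73 -0.82 -0.06]
13.49 [0.4659 0.0653 0.1675] 0.7363742671503932 [ 3.8 -3.6  4. ] [-0.73 -0.83 -0.12]
13.74 [0.466  0.0653 0.1676] 0.6362814877045744 [ 5.1 -3.5  3.6] [-0.82 -0.91 -0.11]
13.99 [0.4661 0.0652 0.1676] 0.5362333056113409 [ 4.8 -4.1  4.8] [-0.91 -0.89 -0.12]
14.24 [0.4661 0.065  0.1676] 0.4361297227549019 [ 4.7 -4.5  3.7] [-1.   -0.92 -0.09]
14.49 [0.4662 0.0649 0.1676] 0.3359978847080509 [ 5.4 -3.9  4.8] [-1.   -0.97 -0.13]
16.225
```

View pics/w3.png

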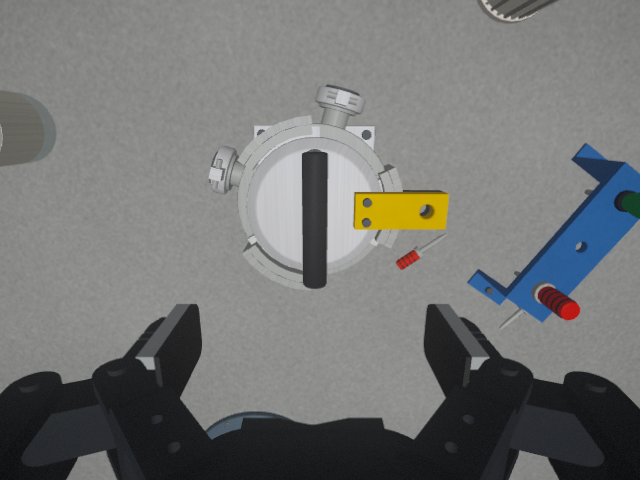

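The lid has turned and the yellow ear lies over the dark one, with the lid hole at (427,211). Now the residual angle from the w2 and w3 holes.

Run:
```python
from h import *
import pickle
c=np.array([.4645,.066])
def hole(f,u,v,z):
    g=cv2.cvtColor(f["image"],cv2.COLOR_RGB2GRAY)[v-12:v+13,u-12:u+13]
    _,l,st,ce=cv2.connectedComponentsWithStats((g< 0).astype(np.uint8))
    return plane(f,[[u,v]],z)[0]
w2=pickle.load(open("w2.pkl","rb")); w3=pickle.load(open("w3.pkl","rb"))
def fit(f,z,yellow):
    h=hsv(f); H,S,V=h[...,0],h[...,1],h[...,2]
    m=((H>15)&(H<32)&(S>150)&(V>90))
    P=depth_pts(f,m); P=P[P[:,2]>.15]; r=cv2.minAreaRect(P[:,:2].astype(np.float32)); return r
print("yellow rect",fit(w2,.163,1),fit(w3,.163,1))
# canister ear and hole in w2: dark patch
P=depth_pts(w2,np.pad(np.ones((50,54),bool),((185,245),(395,191)))); P=P[(abs(P[:,2]-.149)<.006)]
r=np.hypot(*(P[:,:2]-c).T); P=P[r>.085]; print("ear rect",cv2.minAreaRect(P[:,:2].astype(np.float32)),P.mean(0))
lh=plane(w3,[[427,211]],.163)[0]; ch=plane(w2,[[422,208]],.149)[0]; 
for q in(lh,ch): print(q,np.arctan2(*(q[:2]-c)[::-1]),np.hypot(*(q[:2]-c)))
ims=[cv2.resize(w["image"][170:250,380:460,::-1],None,fx=5,fy=5,interpolation=cv2.INTER_CUBIC) for w in(w2,w3)]
cv2.imwrite("pics/holes.png",np.hstack(ims))
print([p["t"] for p in (w2,w3)])
```

```text
yellow rect ((0.5343406200408936, 0.0325784906744957), (0.03227534890174866, 0.08132733404636383), 64.77982330322266) ((0.4896767735481262, -0.007065348327159882), (0.03242639824748039, 0.08208976686000824), 19.22526741027832)
ear rect ((0.4972696900367737, -0.029891427606344223), (0.03192654997110367, 0.03523632138967514), 18.97446632385254) [ 0.49805215 -0.03011445  0.14872847]
[ 0.49778422 -0.02878779  0.163     ] -1.2331021321743025 0.10046175320731535
[ 0.49743497 -0.02823318  0.149     ] -1.2345625234125752 0.09982286244092685
[array([-0.08839241,  0.36949567,  0.62460855]), array([-0.08843113,  0.36949345,  0.62465162])]
```

View pics/holes.png

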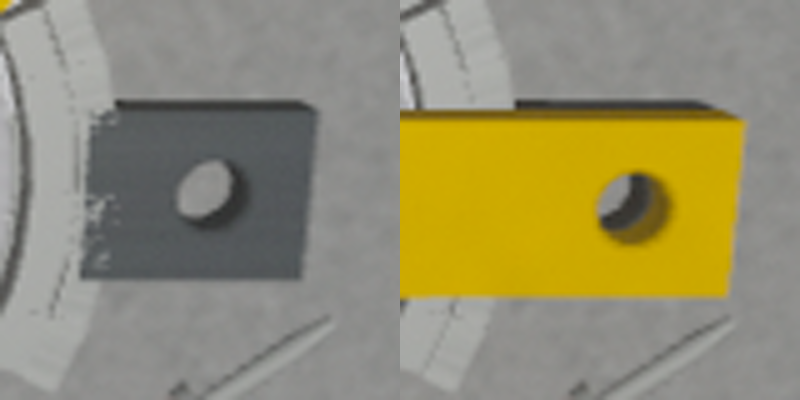

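The two holes agree to about 0.005 rad, so the lid is lined up. Now pick the pin.

Run:
```python
from h import *
import pickle
p=[.4472,-.2232]; rp=[np.pi,0,1.908]
robot.goto([*p,.24],rp)
robot.move_straight([*p,.120+DZ-.008],vel=.12)
robot.grip(0.0,strength=80)
s=robot.sense(); print(s["t"],s["opening"],s["gripper_force"],s["tcp_pos"],s["wrist_force"])
robot.move_straight([*p,.112+DZ+.165],vel=.15)
s=robot.sense(); print(s["t"],s["opening"],s["tcp_pos"],s["tcp_rot"],s["wrist_force"],s["joint_pos"].round(2))
robot.goto([.4976,-.0286,.112+DZ+.165],rp)
s=robot.sense(); print(s["t"],s["opening"],s["tcp_pos"],s["tcp_rot"])
for n in("wrist","side"):
    f=robot.grab_frame(n); save(f,n+"4.png"); pickle.dump(f,open(n+"4.pkl","wb"))
a=cv2.resize(pickle.load(open("side4.pkl","rb"))["image"][150:350,180:400],(400,364)); b=cv2.resize(pickle.load(open("wrist4.pkl","rb"))["image"],(400,300))
cv2.imwrite("pics/m4.png",np.hstack([a,np.pad(b,((0,64),(0,0),(0,0)))])[:,:,::-1])
```

```text
20.425 0.23896263398337345 77.93974757194519 [ 0.44731969 -0.2232141   0.08726888] [-1.60137807  1.3571398   4.62450845]
21.675 0.23681591459508303 [ 0.44660113 -0.22280779  0.25115564] [-3.14014120e+00 -1.01898207e-03  1.90792221e+00] [ 0.46015489  1.29967376 -1.82486518] [-0.61  0.28  1.21  1.94 -0.29  1.12  1.05]
22.4917 0.2378407564528264 [ 0.49715063 -0.03018248  0.25182999] [-3.14078448e+00  9.25938789e-04  1.90614220e+00]
```

View pics/m4.png

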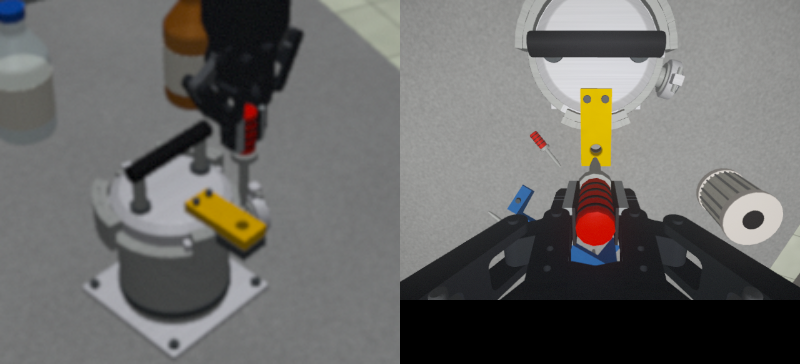

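The pin is held upright over the ear, with the tip just short of the hole in the wrist view at about (312,251). I'll measure its axis by depth.

Run:
```python
from h import *
import pickle
s=robot.sense(); T=np.array(s["tcp_pos"]); psi=s["tcp_rot"][2]
x=np.array([np.cos(psi),np.sin(psi)]); y=np.array([np.sin(psi),-np.cos(psi)])
for n in("wrist","side"):
    f=pickle.load(open(n+"4.pkl","rb"))
    P=depth_pts(f,np.ones((480,640),bool)); d=P[:,:2]-T[:2]; 
    k=(np.hypot(*d.T)<.02)&(P[:,2]>.17)
    P=P[k]; q=np.c_[d[k]@x,d[k]@y,P[:,2]]
    for lo in np.arange(.18,.31,.01):
        j=q[(q[:,2]>=lo)&(q[:,2]<lo+.01)]
        if len(j)>5: print(n,round(lo,2),len(j),"x",np.percentile(j[:,0],[3,97]).round(4),"y",np.percentile(j[:,1],[3,50,97]).round(4))
    print(" zmin",q[:,2].min(),"zmax",q[:,2].max())
    C=-np.array(f["R"]).T@f["t"]; print(" cam in tool",(C[:2]-T[:2])@x,(C[:2]-T[:2])@y)
    # hole now
f=pickle.load(open("wrist4.pkl","rb")); cv2.imwrite("pics/w4c.png",cv2.resize(f["image"][210:310,262:362,::-1],None,fx=5,fy=5,interpolation=cv2.INTER_CUBIC))
```

```text
wrist 0.19 24 x [0.0019 0.0042] y [-0.0019  0.0003  0.0026]
wrist 0.2 59 x [0.0026 0.0058] y [-0.0038  0.      0.004 ]
wrist 0.21 111 x [0.0013 0.0058] y [-0.0046  0.      0.0047]
wrist 0.22 100 x [0.003 0.006] y [-0.0041  0.0001  0.0042]
wrist 0.24 9 x [0.008  0.0132] y [-0.0081  0.001   0.0098]
wrist 0.25 705 x [0.005  0.0136] y [-0.0101  0.0001  0.0104]
wrist 0.26 531 x [0.0058 0.0132] y [-0.0124  0.0001  0.0124]
wrist 0.27 952 x [0.0061 0.0136] y [-0.0142  0.0001  0.014 ]
wrist 0.28 1152 x [0.0058 0.0136] y [-0.0141 -0.0002  0.0139]
wrist 0.29 1531 x [0.0043 0.0137] y [-0.0139  0.0001  0.0139]
wrist 0.3 4288 x [-0.0075  0.0135] y [-0.0121  0.0002  0.0124]
 zmin 0.1900359773957595 zmax 0.35737908162242765
 cam in tool 0.07426869117677279 0.00013114785359637574
side 0.19 14 x [-0.0049 -0.0006] y [-0.0044 -0.0029 -0.    ]
side 0.2 21 x [-0.0064  0.0018] y [-0.0057 -0.004   0.0015]
side 0.21 27 x [-0.0069  0.0015] y [-0.0066 -0.0034  0.0018]
side 0.22 29 x [-0.0067  0.0023] y [-0.0056 -0.0038  0.0006]
side 0.23 27 x [-0.0061  0.0016] y [-0.0051 -0.0034  0.0011]
side 0.24 10 x [-0.0122 -0.0012] y [-0.012  -0.0058  0.0013]
side 0.25 78 x [-0.0135  0.0031] y [-0.0144 -0.008   0.0051]
side 0.26 51 x [-0.0128 -0.0011] y [-0.0174 -0.0042  0.0136]
side 0.27 80 x [-0.0126 -0.0057] y [-0.0181 -0.0045  0.0151]
side 0.28 80 x [-0.0124 -0.006 ] y [-0.0178 -0.0029  0.016 ]
side 0.29 82 x [-0.0122 -0.0051] y [-0.0173 -0.0032  0.0154]
side 0.3 101 x [-0.0122  0.0052] y [-0.0127  0.0095  0.0153]
 zmin 0.19086598821196055 zmax 0.6239399033750757
 cam in tool -0.4980082344915176 -0.5501739490744502
```

View pics/w4c.png

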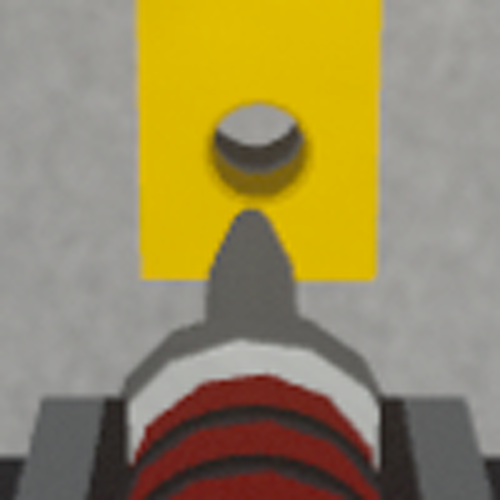

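The pin sits on the TCP axis to within 1 mm, upright, tip at z=0.19. The hole is at about (313.4,239.6) in this view. I'll correct the xy position from that and insert guarded.

Run:
```python
from h import *
import pickle
f=pickle.load(open("wrist4.pkl","rb")); h=plane(f,[[313.4,239.6]],.163)[0]; print("hole",h)
h=(h[:2]+[.4977,-.0287])/2; cmd=h.copy()
robot.move_straight([*cmd,.240],vel=.08); robot.sleep(.3)
T=robot.sense()["tcp_pos"]; e=h-T[:2]; print("err",e); cmd=cmd+e
robot.move_straight([*cmd,.232],vel=.08); robot.sleep(.2); print(robot.sense()["tcp_pos"][:2]-h)
F0=robot.sense()["wrist_force"]
for z in(.215,.20,.185,.172):
    hit=robot.move_straight([*cmd,z],vel=.04,contact_N=15); s=robot.sense()
    print(z,hit,round(s["t"],2),s["tcp_pos"].round(4),(s["wrist_force"]-F0).round(1),s["opening"])
    if hit: break
```

```text
hole [ 0.4971459  -0.02820849  0.163     ]
err [-1.50809394e-04  3.07922006e-05]
[-7.52220455e-05 -2.09434852e-05]
0.215 False 24.22 [ 0.4972 -0.0286  0.2149] [-0.5 -0.   0.4] 0.23382880310634868
0.2 False 24.74 [ 0.4972 -0.0285  0.1998] [-2.2  0.1  1.1] 0.23861140810474266
0.185 False 25.27 [ 0.4972 -0.0285  0.1848] [-1.6 -0.3  0.5] 0.23512000078728068
0.172 False 25.74 [ 0.4972 -0.0285  0.1718] [-1.   0.5  0.2] 0.23472635608981607
```

Run:
```python
from h import *
cmd=robot.sense()["tcp_pos"][:2]
hit=robot.move_straight([*cmd,.160],vel=.03,contact_N=12); s=robot.sense()
print(hit,s["t"],s["tcp_pos"],s["wrist_force"])
robot.grip(1.0); robot.sleep(.2)
robot.move_straight([*cmd,.31],vel=.15); robot.sleep(.3)
f=robot.grab_frame("wrist"); g=robot.grab_frame("side")
for n,F in(("w",f),("s",g)):
    P=depth_pts(F,np.ones((480,640),bool)); d=np.hypot(*(P[:,:2]-[.4975,-.0285]).T); P=P[(d<.02)&(P[:,2]<.25)]
    hi=P[P[:,2]>.205]; print(n,"pin top",np.percentile(P[:,2],98),hi.mean(0) if len(hi) else None)
a=cv2.resize(g["image"][170:350,200:400],(400,360)); b=cv2.resize(f["image"],(400,300))
cv2.imwrite("pics/m5.png",np.hstack([a,np.pad(b,((0,60),(0,0),(0,0)))])[:,:,::-1])
print(robot.sense()["t"],robot.sense()["opening"])
```

```text
True 26.075 [ 0.49835309 -0.02833809  0.16521744] [-1.56115688  1.28054128  7.89392636]
w pin top 0.21694465265553103 [ 0.49772706 -0.0268293   0.21494337]
s pin top 0.2161503209939215 [ 0.49624965 -0.03300485  0.21304672]
28.45 1.0011410345382645
```

View pics/m5.png

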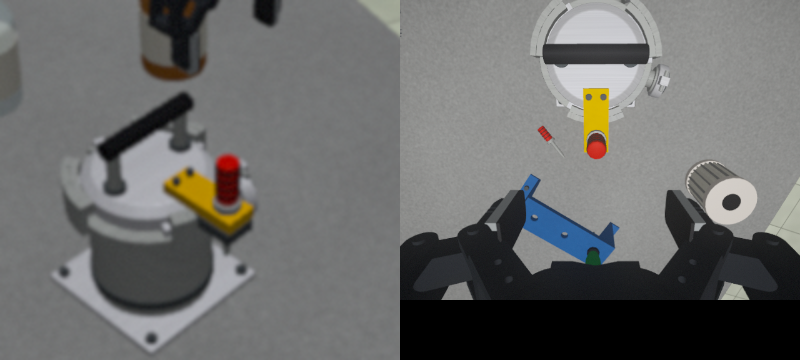

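The pin is seated upright through both ears with its tip below. Its top is at 0.216–0.217 m, as expected for the collar resting on the ear, and the gripper is clear. Handing in.

```bash
python3 -c "
from plant import robot
print(robot.close_job())"
```

```text
the job is handed in; nothing more can be done
None
```

The lid is lined up, the lock pin is seated through both ears with its collar on the lid's ear and released, and the job was handed in at about 28.5 s; the hand-in gave no verdict.

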